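# Stand the fallen draining canister up in its lane

### The arm

A 7-joint arm with a two-finger parallel gripper is mounted at the origin on the work surface. World frame = base frame: x ahead of the robot, y to its left, z up, the work surface at z = 0. Lengths are in mm, angles in degrees, forces in N, time in s.
With the tool pointing down it reaches from about 425 to 1025 mm from the base axis. Payload 9.4 kg.
Tool frame: the origin (TCP) lies on the centre line of the jaws, within the pads' length; the fingertips stand 14 mm ahead of it and the grasp point (between the pads) lies 5 mm behind it; z points along the fingers, y is the line along which they close (so a half turn about z gives the same grasp; the last joint's range is limited). The gripper opens to 85 mm and grips with 20 to 120 N. Pads are 22 mm wide; open, the fingers measure 114 mm over their backs; the gripper's body (76 mm by 85 mm) begins 54 mm behind the grasp point. The pads swing forward as they close: fully open they stand 13 mm farther back than shut.
Start: joints at [67.684, 34.337, -0.143, 91.639, 0.103, 54.024, -4.572], TCP at [223.091, -689.822, 245.275] pointing down, gripper open.
Joint ranges: [-147.43, 147.43], [-19.82, 112.94], [-74.19, 73.91], [6.32, 146.72], [-59.91, 239.91], [6.04, 106.73], [-150.56, 150.56]. Speed limits (degrees/s): [127.2, 127.2, 172.46, 172.46, 180, 180, 180].

### API

Orientations are given as [roll, pitch, yaw] about the fixed x, y, z axes, in that order (R = Rz(yaw) Ry(pitch) Rx(roll)).
In Python, from rig import robot, vision gives the robot as it stands. The module is installed in compiled form; this text tells all that it offers.
- The arm moves only by the tool apply_moves, never from a script. Its argument "plan" is text: rows parted by semicolons, each of 7 numbers parted by spaces: the turn, a rotation vector about the world's x, y, z scaled (see below), then the shift along the world's x, y, z scaled (see below), then the closure, from -1 (fully open) to 1 (shut). A call has 1 to 20 rows; each row shifts and turns the commanded pose from where the row before left it; what a row does not reach is not made up. The controller multiplies each number of a shift by 0.04 m and each number of a turn by 0.12 rad. A row lasts 1/10 s, in which the tool goes at most 50 mm and 8.59 degrees, less where a joint would pass 70% of its speed; a pose out of reach is approached as far as the arm can. A call with a number of a shift or a turn outside -1 to 1 is refused whole. A call with a gripper value outside its range is refused whole. The fingers move at their own pace and stop on an object; "grip_force" is the grip in N (left out, the last holds). Time passes only in rows, so rows that do not move let the fingers close. It gives the time, the measured TCP pose, the force, the opening and the grip force at its end, in the units of the state.
- robot.get_obs(): the state, without advancing time (a new reading comes with each control period).
- vision.read_camera(name): name is "side" or "top" or "wrist"; returns a dict with "frame" (384x512x3 uint8, red, green, blue), "mtx" (3x3 intrinsics, pixels), "R" (3x3) and "t" (3): a world point X has camera coordinates R X + t. Camera axes: x right, y down, z forward; pixel columns grow to the right and rows downward; lengths in mm; the calibration is good to about 2 mm. A picture is of the moment at which its call begins. There is no depth.
- robot.sign_off(): hands the job in; it is judged then, once.
The state is a dict: "time": time; "joint_positions": joint angles; "qd": joint speeds; "effort": joint torques, N m; "tool_pos": TCP position; "tcp_rot": TCP orientation; "contact_force": force on the tool from outside, world axes, zero at the start; "torque": the same for the moment, N m; "gripper_width": finger opening in mm; "grip_force": force on a finger pad.
Only numpy, scipy, OpenCV 4.12 (cv2) and the standard library are available. Lean on these libraries where they do the work, as an engineer would, in place of code of your own. Each camera call takes 0.05 s, during which the arm holds its last target. There are 200 camera calls.

### The job

One of the two perforated steel canisters has fallen over in the metal lane. Stand it upright, mouth up, on the lane's floor, and have it stand right beside the other perforated canister (not the lidded jar), touching or with only a sliver of a gap, and let go of it. The standing canister, the jar, and the cup and the block on the bench stay where they are and upright.

Things in the scene. Friction and masses are not known exactly. Their poses are not given: they have to be found in the camera images.
- lane: fixed straight aluminium channel on the bench, 700 mm long (its y axis) and 104 mm wide over all (its x axis); origin at the middle of its underside, z up. Its floor is 6 mm thick; a rail 4 mm thick runs along each long side, its top 28 mm above the bench, 96 mm clear between the rails; both ends are open.
- canister: the fallen one: open round canister of perforated sheet steel, 88 mm outside diameter, 100 mm tall, wall 3 mm, bottom 4 mm, empty, about 0.28 kg. Origin at the centre of the outside of its bottom; its z axis runs along the canister from the bottom to the open mouth. It lies along the lane, its mouth towards the lane's -y end.
- canister_mouth (a point): the centre of the fallen canister's open mouth, 100 mm from its origin along its z axis
- mate: the other perforated canister, the same in shape and size, standing in the lane near one of its ends (either one). Origin at the centre of its underside, z up.
- jar: squat glass jar with a flat dark metal lid, 86 mm in diameter, 72 mm tall, standing in the lane near the lane's other end. Origin at the centre of its underside, z up.
- cup: white cup with one handle (along its +y), 66 mm in diameter, 60 mm tall, standing on the bench beyond the lane; origin at the centre of its underside
- block: wooden block 50 x 100 x 30 mm lying on the bench beyond the lane; origin at the centre of its underside
Mind the look-alikes: they are no part of the job. What is shaped like the jar but pink or purple is not meant. Leave any yellow look-alike of the canister alone.

How it is judged:
By the outcome, as a careful person would: the job done as asked, in the order asked, and still so for the second after the job is handed in, with the robot touching nothing.
It also fails if it takes over 58 s, if anything falls off the work surface, if the arm or the gripper's body presses on something with over 40 N, if the wrist force passes 120 N, or if a joint passes its speed limit or range.

## Working session

There is one attempt and no reset: what is moved stays moved. The work goes in short steps, Python scripts to look and compute and a tool call to move; the robot and the scene stay as the last step left them, time stands still between calls to the robot, and variables do not carry over. Pictures are saved under pics/ and viewed, at most 10 in all, crops included, and the job is handed in when it is done.

Besides the shell and the picture viewer there is one more tool, called after "Emit:" as name(argument=value, ...) on one line, values as JSON. apply_moves: Moves the arm, as the interface text tells. Its arguments: {"type":"object","properties":{"plan":{"type":"string"},"grip_force":{"type":"number"}},"required":["plan"]}

```bash
mkdir -p pics; python3 - <<'E'
from rig import robot, vision
import cv2,numpy as np
o=robot.get_obs();print(o)
ims=[]
for n in ("side","top"):
    c=vision.read_camera(n);print(n,c["mtx"].tolist(),c["R"].tolist(),c["t"]);cv2.imwrite(f"pics/{n}0.png",c["frame"][:,:,::-1])
E
```

```text
{'time': 0.0, 'joint_positions': array([67.68265846, 34.38881766, -0.14609461, 91.6816015 ,  0.10316165,
       54.02422347, -4.57195327]), 'qd': array([ 0.05011927, -0.01616931,  0.01610718,  0.01886456,  0.01213736,
        0.0250888 , -0.01147331]), 'effort': array([-8.60061737e-04, -7.76464033e+01,  1.56406760e+00, -2.58002347e+01,
        1.21768814e-02,  8.97282473e-03,  1.96698704e-05]), 'tool_pos': array([ 222.95401333, -689.38077923,  244.35844365]), 'tcp_rot': array([-1.79905858e+02,  8.40093423e-03,  1.79266946e+01]), 'contact_force': array([-0.04092309, -0.44856752,  0.17937075]), 'torque': array([ 0.00128139, -0.01052924, -0.03106631]), 'grip_force': 0.0, 'gripper_width': 85.78991002285454}
side [[389.69554802485317, 0.0, 255.42940638672528], [0.0, 389.69554802485317, 186.83651685457], [0.0, 0.0, 1.0]] [[-0.9270994740233169, -0.37420921007545727, 0.021308035113339327], [-0.2342088644479422, 0.5339905490025142, -0.8124040259562966], [0.2926307794468901, -0.7581698758660199, -0.5827054712713876]] [ 439.57112031  190.14269131 1036.24263073]
top [[484.123194144441, 0.0, 251.50414029265434], [0.0, 484.123194144441, 186.29829740859913], [0.0, 0.0, 1.0]] [[0.018302976272655647, -0.9996451969393771, 0.01935151920641884], [-0.9834348413447761, -0.021490364473721837, -0.1799835466479121], [0.18033555913556584, -0.015736723636779786, -0.9834792532841973]] [ -44.08428398  476.17915422 1237.93552002]
```

View pics/side0.png

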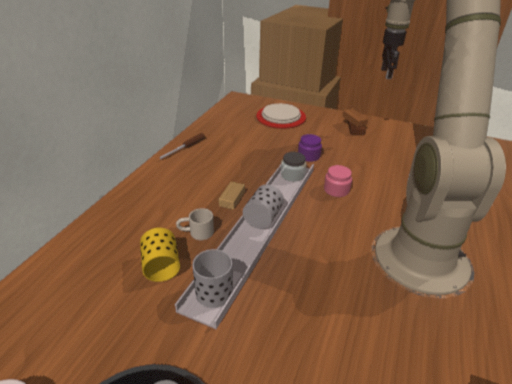

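View pics/top0.png

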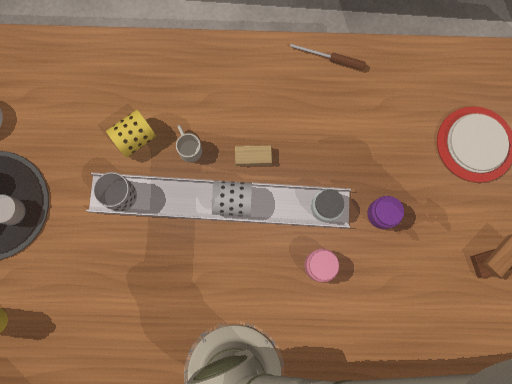

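The top view shows these candidates:
- Grey perforated canisters: one fallen at (232,200) and one standing at (113,192).
- Yellow look-alike at (131,133), to be left alone.
- Dark-lidded jar at (330,206).
- Purple look-alike at (386,212) and pink at (322,265), neither of them meant.

The grey one lying in the lane is the target, and the upright grey one is the mate. I'll confirm that in an enlarged crop.

```bash
python3 - <<'E'
import cv2,numpy as np
a=cv2.imread("pics/top0.png")[160:240,80:360];b=cv2.imread("pics/side0.png")[140:330,170:330]
a=cv2.resize(a,(784,224),interpolation=cv2.INTER_CUBIC);b=cv2.resize(b,(310,368),interpolation=cv2.INTER_CUBIC)
c=np.zeros((592,784,3),np.uint8);c[:224]=a;c[224:,:310]=b
t=cv2.imread("pics/top0.png")[170:230,195:285];c[240:540,330:780]=cv2.resize(t,(450,300),interpolation=cv2.INTER_CUBIC)
cv2.imwrite("pics/crop1.png",c)
E
```

```text
(no output)
```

View pics/crop1.png

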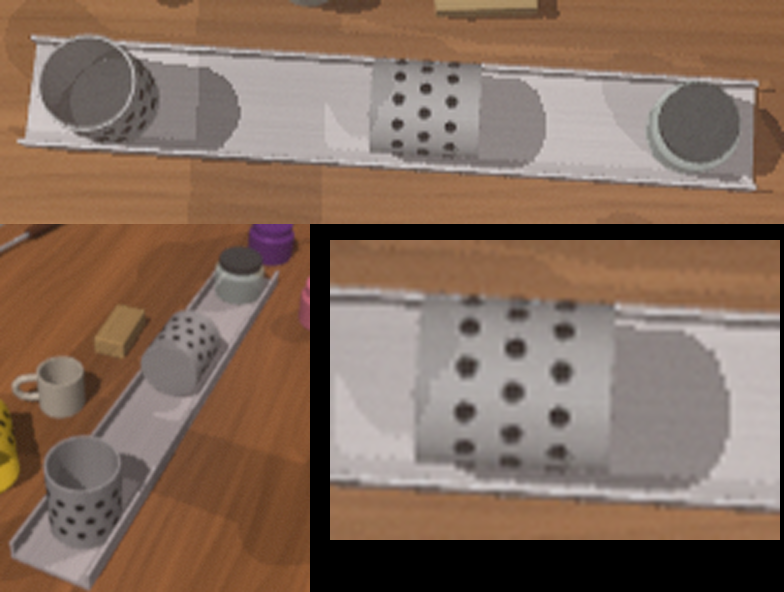

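The crop confirms it. The fallen grey perforated canister has its closed bottom towards the mate (image left, world +y) and its mouth towards the jar (-y). The mate stands at the +y end, near crop (88,90). Next I measure.

```bash
cat > h.py <<'E'
import cv2,numpy as np
from rig import robot, vision
def cam(n):
    c=vision.read_camera(n); c["C"]=-c["R"].T@c["t"]; return c
def ray(c,p):
    d=c["R"].T@np.linalg.solve(c["mtx"],[p[0],p[1],1.]); return c["C"],d/np.linalg.norm(d)
def onz(c,p,z):
    C,d=ray(c,p); return C+d*(z-C[2])/d[2]
def proj(c,X):
    q=c["mtx"]@(c["R"]@np.asarray(X,float)+c["t"]); return q[:2]/q[2]
def tri(c1,p1,c2,p2):
    C1,d1=ray(c1,p1);C2,d2=ray(c2,p2)
    s=np.linalg.lstsq(np.c_[d1,-d2],C2-C1,rcond=None)[0]
    a=C1+s[0]*d1;b=C2+s[1]*d2; return (a+b)/2,np.linalg.norm(a-b)
E
python3 - <<'E'
from h import *
t=cam("top");s=cam("side");print("C",t["C"].round(),s["C"].round())
hsv=cv2.cvtColor(t["frame"],cv2.COLOR_RGB2HSV)
m=((hsv[...,1]<60)).astype(np.uint8)*255
m[:165]=0;m[235:]=0;m[:,:84]=0;m[:,358:]=0
m=cv2.morphologyEx(m,cv2.MORPH_OPEN,np.ones((3,3)))
n,l,st,ce=cv2.connectedComponentsWithStats(m)
i=1+np.argmax(st[1:,4]);ys=(l==i)
cols=[c for c in range(140,345,3) if ys[:,c].any()]
up=[(c,np.where(ys[:,c])[0].min()) for c in cols];lo=[(c,np.where(ys[:,c])[0].max()+1) for c in cols]
for nm,pts in(("far",up),("near",lo)):
    P=np.array([onz(t,(c,r-0.),28) for c,r in pts]);f=np.polyfit(P[:,1],P[:,0],1)
    for _ in range(3):
        e=P[:,0]-np.polyval(f,P[:,1]);k=abs(e)<3; f=np.polyfit(P[k,1],P[k,0],1)
    print(nm,f,k.mean(),"yaw",-np.degrees(np.arctan(f[0])))
print(st[i])
g=cv2.cvtColor(t["frame"],cv2.COLOR_RGB2GRAY).astype(int)
for r in (190,198,206): print(r,g[r,204:260].tolist())
# canister: points at top z=94 for left/right edges
for p in((212,200),(251.8,201)): print(onz(t,p,94).round(1),onz(t,p,50).round(1))
# ends of lane, mate rim & jar lid (rough pixel circles)
for p in((91.8,173.2),(87.1,210.4),(350.4,189.6),(349.3,226.4)):print("corner",onz(t,p,28).round(1))
print("mate",onz(t,(80+88/2.8,160+84/2.8),106).round(1),"jar",onz(t,(80+699/2.8,160+124/2.8),78).round(1))
E
```

```text
C [ 246.  -14. 1304.] [149. 849. 749.]
far [4.20654619e-02 4.90803535e+02] 0.9855072463768116 yaw -2.4087533328914144
near [4.05543744e-02 3.84247734e+02] 1.0 yaw -2.3223219117664864
[   88   172   262    56 10222]
190 [174, 173, 175, 172, 174, 173, 174, 174, 163, 150, 150, 152, 150, 151, 151, 151, 154, 163, 164, 162, 164, 162, 163, 162, 161, 161, 99, 58, 57, 75, 157, 159, 160, 161, 160, 159, 158, 137, 157, 157, 158, 155, 158, 156, 156, 154, 156, 151, 130, 133, 133, 135, 131, 132, 133, 132]
198 [175, 176, 175, 175, 175, 175, 176, 175, 155, 157, 156, 173, 173, 174, 174, 176, 173, 172, 173, 173, 172, 173, 173, 173, 173, 167, 131, 109, 134, 162, 175, 171, 172, 171, 171, 172, 114, 114, 132, 169, 172, 170, 171, 171, 169, 169, 170, 144, 134, 133, 134, 133, 133, 134, 132, 135]
206 [177, 175, 176, 177, 177, 176, 177, 172, 141, 155, 156, 156, 156, 155, 157, 155, 138, 103, 118, 156, 157, 159, 155, 156, 156, 153, 152, 148, 149, 156, 159, 158, 159, 156, 158, 80, 68, 70, 105, 160, 159, 160, 159, 158, 160, 161, 160, 133, 133, 135, 133, 132, 134, 132, 135, 134]
[430.4  65.4  94. ] [437.1  68.3  50. ]
[430.  -35.2  94. ] [436.7 -35.9  50. ]
corner [506.1 393.2  28. ]
corner [405.7 397.8  28. ]
corner [ 476.6 -300.7   28. ]
corner [ 377.5 -295.9   28. ]
mate [448.5 316.3 106. ] jar [ 428.1 -235.3   78. ]
```

```bash
python3 - <<'E'
from h import *
t=cam("top");s=cam("side")
print("mate rim tri",tri(t,(111.4,190),s,(213.4,267)))
# canister bottom disc centre in side view, on plane y=66 ; z expected 50
C,d=ray(s,(258.8,213.8));print("bottom centre",(C+d*(66-C[1])/d[1]).round(1))
for nm,p,z in(("cup",(189,147),60),("block",(253,155),30)):print(nm,onz(t,p,z).round(1))
E
```

```text
mate rim tri (array([449.63016004, 319.34583118,  94.1042526 ]), np.float64(1.7662162979975413))
bottom centre [438.8  66.   58.9]
cup [576. 133.  60.]
block [565.7 -37.2  30. ]
```

Emit:
apply_moves(plan="0 0 0.676 0.295 0.9 0.05 -1;0 0 0.676 0.295 0.9 0.05 -1;0 0 0.676 0.295 0.9 0.05 -1;0 0 0.676 0.295 0.9 0.05 -1;0 0 0.676 0.295 0.9 0.05 -1;0 0 0.676 0.295 0.9 0.05 -1;0 0 0.676 0.295 0.9 0.05 -1;0 0 0.676 0.295 0.9 0.05 -1;0 0 0.676 0.295 0.9 0.05 -1;0 0 0.676 0.295 0.9 0.05 -1;0 0 0.676 0.295 0.9 0.05 -1;0 0 0.676 0.295 0.9 0.05 -1;0 0 0.676 0.295 0.9 0.05 -1;0 0 0.676 0.295 0.9 0.05 -1;0 0 0.676 0.295 0.9 0.05 -1;0 0 0 0 0 0 -1", grip_force=60)

```text
time: 1.9
tool_pos: [401.8, -145.8, 276.0]
tcp_rot: [179.9, -0.0, 88.1]
contact_force: [-0.7, 0.0, -0.1]
gripper_width: 85.6
grip_force: 0.0
```

Emit:
apply_moves(plan="0.873 -0.036 0 0 0 0 -0.2;0.873 -0.036 0 0 0 0 -0.2;0.873 -0.036 0 0 0 0 -0.2;0.873 -0.036 0 0 0 0 -0.2;0.873 -0.036 0 0 0 0 -0.2;0.873 -0.036 0 0 0 0 -0.2;0.873 -0.036 0 0 0 0 -0.2;0.873 -0.036 0 0 0 0 -0.2;0.873 -0.036 0 0 0 0 -0.2;0.873 -0.036 0 0 0 0 -0.2;0 0 0 0 0 0 -0.2;0 0 0 0 0 0 -0.2")

```text
time: 3.1
tool_pos: [400.0, -150.3, 274.8]
tcp_rot: [-179.9, -60.0, 87.5]
contact_force: [-1.1, 0.7, 0.3]
gripper_width: 51.3
grip_force: 0.0
```

```bash
python3 - <<'E'
from h import *
o=robot.get_obs();print(o["joint_positions"].round(1),o["tool_pos"],o["tcp_rot"])
w=cam("wrist");cv2.imwrite("pics/w1.png",w["frame"][:,:,::-1]);print(w["C"],w["R"][2])
E
```

```text
[ 67.8  39.  -39.3 116.1 -30.4  67.2  47.1] [ 399.9756634  -150.32654063  274.79588291] [-179.92149875  -59.99786361   87.50003418]
[ 395.82820266 -220.64216198  409.89883505] [ 0.02789335  0.66139858 -0.74951577]
```

View pics/w1.png

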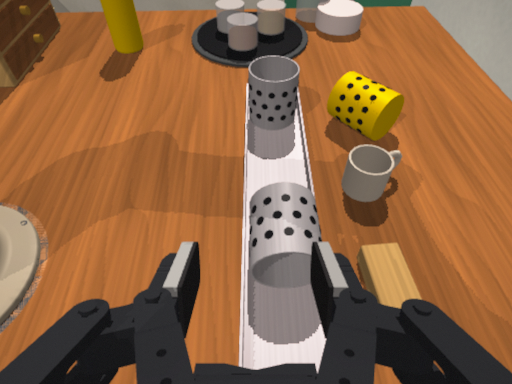

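The wrist view shows the fallen canister from (250,190) to (322,285), with its mouth facing the gripper. The mate is at (273,90) and the cup at (368,172). Next I enlarge the canister to pick out its edges.

```bash
python3 - <<'E'
import cv2
a=cv2.imread("pics/w1.png")[175:300,225:345]
cv2.imwrite("pics/w1c.png",cv2.resize(a,(576,600),interpolation=cv2.INTER_CUBIC))
E
```

```text
(no output)
```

View pics/w1c.png

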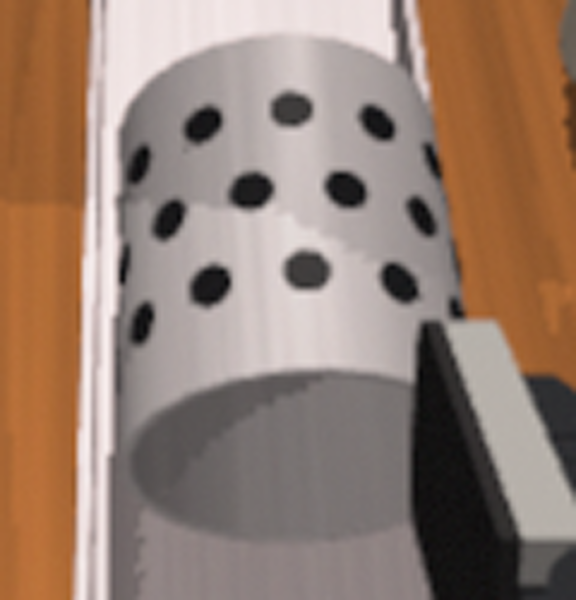

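```bash
python3 - <<'E'
from h import *
t=cam("top");w=cam("wrist")
# rim top: wrist ray with plane of top column 251.8
C,d=ray(w,(289.6,252));Ct,a=ray(t,(251.8,150));_,b=ray(t,(251.8,250));n=np.cross(a,b)
print("mouth top",(C+d*(n@(Ct-C))/(n@d)).round(1))
# axis from tangents
u=np.array([np.sin(np.radians(2.4)),np.cos(np.radians(2.4)),0])
def nn(p): # projected dir of edge in plane perp to u
    _,d=ray(w,p);d=d-u*(d@u);return d/np.linalg.norm(d)
L=[nn(p) for p in((250,202),(249.6,235),(249.6,264))];R=[nn(p) for p in((316.7,206.3),(321.9,241.7))]
l=sum(L);l/=np.linalg.norm(l);r=sum(R);r/=np.linalg.norm(r)
h=np.arccos(l@r)/2;m=(l+r)/np.linalg.norm(l+r);P=w["C"]+m*44/np.sin(h)
for y in(-35,66):print("axis",(P+u*(y-P[1])/u[1]).round(1),"half",np.degrees(h))
k=(50-w["C"][2])/m[2];Q=w["C"]+m*k;print("axis at z50",(Q+u*(-23-Q[1])/u[1]).round(1))
E
```

```text
mouth top [440.2 -34.9  96.4]
axis [441.3 -35.   49.2] half 6.946993747656808
axis [445.6  66.   49.2] half 6.946993747656808
axis at z50 [441.8 -23.   50. ]
```

Emit:
apply_moves(plan="0 0 0 -0.025 0.183 -0.72 -0.2;0 0 0 -0.025 0.183 -0.72 -0.2;0 0 0 -0.025 0.183 -0.72 -0.2;0 0 0 -0.025 0.183 -0.72 -0.2;0 0 0 -0.025 0.183 -0.72 -0.2;0 0 0 -0.025 0.183 -0.72 -0.2;0 0 0 0 0 0 -0.2;0 0 0 0 0 0 -0.2")

```text
time: 4.05
tool_pos: [394.4, -105.7, 103.5]
tcp_rot: [180.0, -60.1, 87.7]
contact_force: [0.5, -0.1, -0.1]
gripper_width: 51.3
grip_force: 0.0
```

```bash
python3 - <<'E'
from h import *
w=cam("wrist");a=w["frame"][130:384,120:400,::-1]
cv2.imwrite("pics/w2.png",cv2.resize(a,None,fx=2,fy=2))
print(robot.get_obs()["joint_positions"].round(0), proj(w,[440,-35,50]),proj(w,[397,-35,50]))
E
```

```text
[ 63.  55. -37. 123. -29.  46.  56.] [318.65919154 212.96063651] [256.2101174 215.0001217]
```

View pics/w2.png

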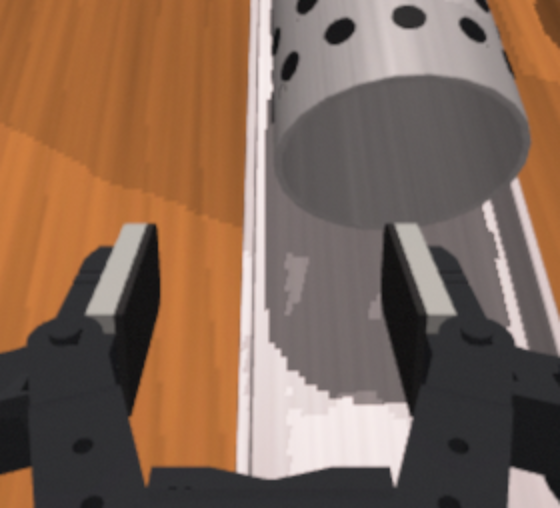

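The left wall of the mouth is at crop (275,155), midway between the jaws at crop x 157 and 385. I'll advance along the tool axis.

Emit:
apply_moves(plan="0 0 0 0.014 0.307 -0.184 -0.2;0 0 0 0.014 0.307 -0.184 -0.2;0 0 0 0.014 0.307 -0.184 -0.2;0 0 0 0.014 0.307 -0.184 -0.2;0 0 0 0.014 0.307 -0.184 -0.2;0 0 0 0.014 0.307 -0.184 -0.2;0 0 0 0.014 0.307 -0.184 -0.2;0 0 0 0 0 0 -0.2;0 0 0 0 0 0 -0.2")

```text
time: 5.0
tool_pos: [398.6, -20.6, 51.9]
tcp_rot: [179.8, -60.0, 87.8]
contact_force: [0.1, -0.5, -0.4]
gripper_width: 51.4
grip_force: 0.0
```

Emit:
apply_moves(plan="0 0 0 0 0 0 0.3;0 0 0 0 0 0 0.6;0 0 0 0 0 0 1;0 0 0 0 0 0 1;0 0 0 0 0 0 1;0 0 0 0 0 0 1;0 0 0 0 0 0 1;0 0 0 0 0 0 1", grip_force=60)

```text
time: 5.8
tool_pos: [398.1, -20.1, 51.0]
tcp_rot: [180.0, -60.1, 87.6]
contact_force: [-0.3, -4.6, 2.2]
gripper_width: 3.2
grip_force: 63.2
```

```bash
python3 - <<'E'
from h import *
w=cam("wrist");a=w["frame"][130:384,120:400,::-1]
cv2.imwrite("pics/w3.png",cv2.resize(a,None,fx=2,fy=2))
E
```

```text
(no output)
```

View pics/w3.png

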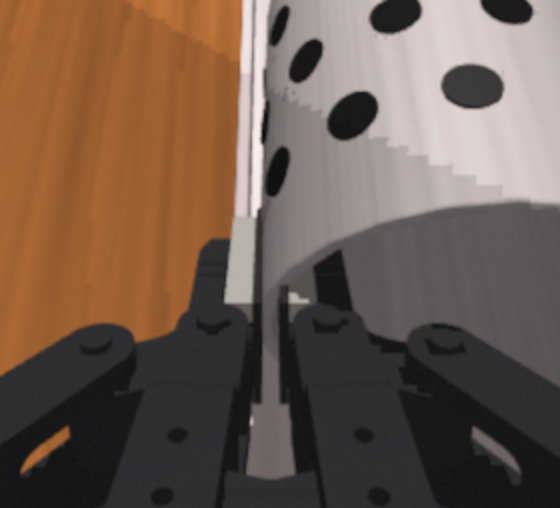

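The grip holds the wall at 3.2 mm opening and 63 N, with the pads on either side of the rim at crop (270,280). Now I lift, then turn while travelling towards the mate.

Emit:
apply_moves(plan="0 0 0 0 0 0.25 1;0 0 0 0 0 0.5 1;0 0 0 0 0 0.5 1;0 0 0 0 0 0.5 1;0 0 0 0 0 0.5 1;0 0 0 0 0 0.5 1;0 0 0 0 0 0.25 1;0 0 0 0 0 0 1;0 0 0 0 0 0 1", grip_force=80)

```text
time: 6.75
tool_pos: [397.9, -20.1, 170.4]
tcp_rot: [180.0, -60.0, 87.6]
contact_force: [-0.7, 0.1, -3.2]
gripper_width: 2.5
grip_force: 82.1
```

Emit:
apply_moves(plan="-0.873 0.036 0 0.014 0.34 0 1;-0.873 0.036 0 0.014 0.34 0 1;-0.873 0.036 0 0.014 0.34 0 1;-0.873 0.036 0 0.014 0.34 0 1;-0.873 0.036 0 0.014 0.34 0 1;-0.873 0.036 0 0.014 0.34 0 1;-0.873 0.036 0 0.014 0.34 0 1;-0.873 0.036 0 0.014 0.34 0 1;-0.873 0.036 0 0.014 0.34 0 1;-0.873 0.036 0 0.014 0.34 0 1;-0.873 0.036 0 0.014 0.34 0 1;-0.873 0.036 0 0.014 0.34 0 1;-0.873 0.036 0 0.014 0.34 0 1;-0.873 0.036 0 0.014 0.34 0 1;-0.873 0.036 0 0.014 0.34 0 1;0 0 0 0 0 0 1;0 0 0 0 0 0 1;0 0 0 0 0 0 1")

```text
time: 8.55
tool_pos: [402.0, 153.5, 165.1]
tcp_rot: [-178.5, 17.3, 87.6]
contact_force: [-0.6, -0.8, -4.2]
gripper_width: 2.5
grip_force: 82.3
```

```bash
python3 - <<'E'
from h import *
t=cam("top");s=cam("side");w=cam("wrist")
np.savez("c.npz",**{n+k:c[k] for n,c in(("t",t),("s",s)) for k in c})
T=cv2.resize(t["frame"][150:240,70:230],(640,360),interpolation=cv2.INTER_CUBIC)
T=cv2.resize(T,(400,225));S=cv2.resize(s["frame"][180:340,150:300],(400,427)) 
c=np.zeros((450,800,3),np.uint8);c[:225,:400]=T;c[:427,400:]=S;c[225:450,:300]=cv2.resize(w["frame"],(300,225))
cv2.imwrite("pics/s4.png",c[...,::-1]);o=robot.get_obs();print(o["joint_positions"].round(0),o["gripper_width"])
E
```

```text
[-53.  28.  21. 129.   6.  36. -40.] 2.7683691608804417
```

View pics/s4.png

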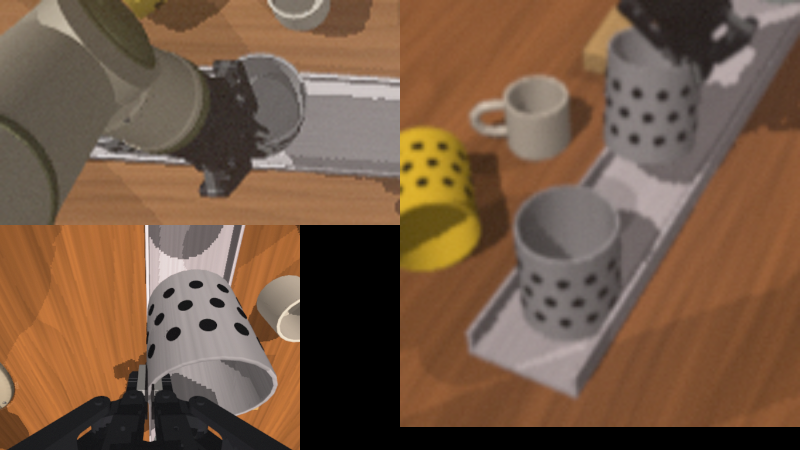

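Emit:
apply_moves(plan="-0.231 0.01 0 0.016 0.156 -0.125 1;-0.231 0.01 0 0.016 0.156 -0.125 1;-0.231 0.01 0 0.016 0.156 -0.125 1;-0.231 0.01 0 0.016 0.156 -0.125 1;-0.231 0.01 0 0.016 0.156 -0.125 1;-0.231 0.01 0 0.016 0.156 -0.125 1;-0.231 0.01 0 0.016 0.156 -0.125 1;-0.231 0.01 0 0.016 0.156 -0.125 1;0 0 0 0 0 0 1;0 0 0 0 0 0 1;0 0 0 0 0 0 1")

```text
time: 9.8
tool_pos: [407.9, 203.8, 126.0]
tcp_rot: [-178.6, 30.0, 87.6]
contact_force: [0.5, -0.7, -3.6]
gripper_width: 2.7
grip_force: 83.0
```

```bash
python3 - <<'E'
from h import *
s=cam("side");o=robot.get_obs();print(o["tool_pos"].round(1),o["tcp_rot"].round(1),o["joint_positions"].round(0))
S=cv2.resize(s["frame"][205:325,160:300],(700,600),interpolation=cv2.INTER_CUBIC)
cv2.imwrite("pics/s5.png",S[...,::-1])
E
```

```text
[408.  203.7 126.1] [-178.6   30.    87.6] [-63.  39.  25. 122.   8.  44. -50.]
```

View pics/s5.png

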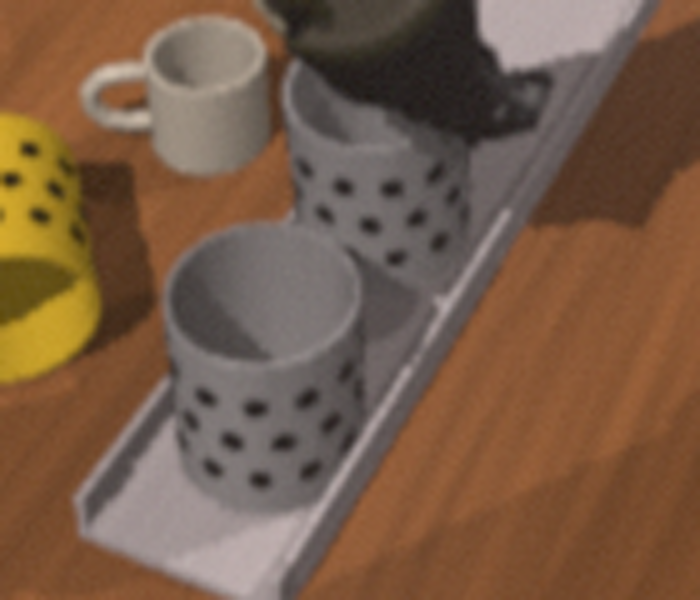

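The canister hangs upright at crop (375,170), short of the mate whose rim centre is at crop (263,293). The cup and yellow can are untouched. Next I work out the residual roll fix and the relative position.

```bash
python3 - <<'E'
from h import *
from scipy.spatial.transform import Rotation as Ro
t=cam("top");s=cam("side");o=robot.get_obs()
A=Ro.from_euler("xyz",o["tcp_rot"],degrees=True);B=Ro.from_euler("xyz",[180,30,87.6],degrees=True)
print("turn units",((B*A.inv()).as_rotvec()/0.12).round(3))
f=lambda x,y:(160+x/5,205+y/5)
print("mate tri",tri(t,(111.6,189.6),s,f(263,293)),"side@106",onz(s,f(263,293),106).round(1))
M=np.array([449,317,6.])
G=o["tool_pos"]-5*A.as_matrix()[:,2];ax=G+np.array([42.5,-3.5-1.8,0]);b=ax.copy();b[2]=G[2]-89
print("G",G.round(1),"predicted axis/bottom",b.round(1))
def ell(c):
    a=np.radians(np.arange(0,360,30));return [tuple((((proj(s,[c[0]+44*np.cos(q),c[1]+44*np.sin(q),c[2]])-[160,205])*5)).round(0).astype(int).tolist()) for q in a]
for nm,c in(("mate top",M+[0,0,100]),("mate bot",M),("can top",b+[0,0,100]),("can bot",b)):print(nm,ell(c))
E
```

```text
turn units [-0.018 -0.173  0.103]
mate tri (array([450.76574152, 317.22657621, 101.89873374]), np.float64(1.1473512466164966)) side@106 [449.4 320.6 106. ]
G [408.3 206.4 130.4] predicted axis/bottom [450.8 201.1  41.4]
mate top [(180, 259), (168, 297), (182, 333), (221, 358), (273, 364), (324, 348), (358, 317), (366, 279), (349, 245), (311, 223), (263, 218), (215, 231)]
mate bot [(194, 407), (183, 444), (196, 481), (233, 506), (282, 512), (329, 496), (361, 465), (369, 426), (352, 391), (317, 369), (271, 364), (227, 377)]
can top [(289, 47), (279, 77), (295, 107), (332, 127), (381, 132), (427, 119), (456, 94), (463, 63), (445, 35), (408, 17), (363, 13), (320, 23)]
can bot [(296, 196), (287, 228), (301, 258), (336, 279), (382, 284), (425, 271), (453, 245), (459, 213), (442, 184), (408, 165), (365, 161), (325, 172)]
```

Emit:
apply_moves(plan="-0.004 -0.043 0.026 0 0.13 0 1;-0.004 -0.043 0.026 0 0.13 0 1;-0.004 -0.043 0.026 0 0.13 0 1;-0.004 -0.043 0.026 0 0.135 0 1;0 0 0 0 0 -0.1 1;0 0 0 0 0 -0.1 1;0 0 0 0 0 -0.1 1;0 0 0 0 0 -0.1 1;0 0 0 0 0 -0.1 1;0 0 0 0 0 -0.1 1;0 0 0 0 0 -0.1 1;0 0 0 0 0 0 1;0 0 0 0 0 0 1")

```text
time: 11.25
tool_pos: [407.5, 224.8, 97.9]
tcp_rot: [-179.9, 30.1, 87.7]
contact_force: [-2.5, -0.0, 4.7]
gripper_width: 2.5
grip_force: 85.4
```

```bash
python3 - <<'E'
from h import *
for i in range(3):
    cam("top");o=robot.get_obs();print(o["contact_force"].round(2),o["tool_pos"].round(1),o["tcp_rot"].round(1),o["torque"].round(2))
E
```

```text
[-2.34 -1.15  3.8 ] [407.6 224.8  98. ] [-179.9   30.1   87.7] [ 0.16  0.55 -0.23]
[-3.47 -1.09  4.19] [407.6 224.8  98. ] [-179.9   30.1   87.7] [ 0.15  0.56 -0.2 ]
[-3.28 -1.9   5.31] [407.6 224.8  98. ] [-179.9   30.1   87.7] [ 0.01  0.58 -0.22]
```

Emit:
apply_moves(plan="0 0 0 0 0 0.05 1;0 0 0 -0.03 0 0 1;0 0 0 -0.03 0 0 1;0 0 0 0 0 0 1;0 0 0 0 0 0 1")

```text
time: 11.9
tool_pos: [405.6, 225.6, 99.6]
tcp_rot: [-180.0, 30.0, 87.7]
contact_force: [-0.1, 0.4, -3.0]
gripper_width: 2.3
grip_force: 82.9
```

```bash
python3 - <<'E'
from h import *
for i in range(2):
    s=cam("side");o=robot.get_obs();print(o["contact_force"].round(2),o["tool_pos"].round(1),o["torque"].round(2))
w=cam("wrist");S=cv2.resize(s["frame"][205:325,160:300],(400,343),interpolation=cv2.INTER_CUBIC)
t=cam("top");T=cv2.resize(t["frame"][165:225,85:185],(400,240),interpolation=cv2.INTER_CUBIC)
c=np.zeros((590,800,3),np.uint8);c[:343,:400]=S;c[345:585,:400]=T;c[:300,400:]=cv2.resize(w["frame"],(400,300))
cv2.imwrite("pics/s6.png",c[...,::-1])
E
```

```text
[-0.21 -0.05 -4.35] [405.6 225.5  99.6] [0.94 0.13 0.01]
[-0.08  0.93 -3.46] [405.6 225.5  99.6] [0.98 0.14 0.03]
```

Emit:
apply_moves(plan="0 0 0 0 0 -0.05 1;0 0 0 0 0 0 1;0 0 0 0 0 0 1")

```text
time: 12.4
tool_pos: [405.3, 225.0, 98.0]
tcp_rot: [-179.9, 30.1, 87.7]
contact_force: [-1.9, -2.1, 4.4]
gripper_width: 2.4
grip_force: 85.3
```

Emit:
apply_moves(plan="0 0 0 0 0 -0.05 1;0 0 0 0 0 0 1;0 0 0 0 0 0 1")

```text
time: 12.7
tool_pos: [404.7, 223.8, 97.1]
tcp_rot: [-179.9, 30.2, 87.6]
contact_force: [-6.4, -1.0, 20.1]
gripper_width: 2.8
grip_force: 90.6
```

Contact comes at the same height at both x positions, so a slightly tilted bottom edge is on the floor. I'll ease off, lower the grip force so it can settle flat, and open.

Emit:
apply_moves(plan="0 0 0 0 0 0.03 1;0 0 0 0 0 0 1;0 0 0 0 0 0 1", grip_force=20)

```text
time: 13.0
tool_pos: [405.0, 224.6, 97.6]
tcp_rot: [-179.9, 30.1, 87.7]
contact_force: [-4.8, -2.0, 10.2]
gripper_width: 3.0
grip_force: 87.3
```

Emit:
apply_moves(plan="0 0 0 0 0 0 0.9;0 0 0 0 0 0 0.8;0 0 0 0 0 0 0.7;0 0 0 0 0 0 0.6;0 0 0 0 0 0 0.5;0 0 0 0 0 0 0.5;0 0 0 0 0 0 0.5")

```text
time: 13.7
tool_pos: [405.6, 225.5, 96.8]
tcp_rot: [-180.0, 30.0, 87.7]
contact_force: [0.2, 0.4, -0.4]
gripper_width: 21.2
grip_force: 0.0
```

Emit:
apply_moves(plan="0 0 0 0 0.15 0.26 0.5;0 0 0 0 0.27 0.47 0.5;0 0 0 0 0.27 0.47 0.5;0 0 0 0 0.27 0.47 0.5;0 0 0 0 0.27 0.47 0.5;0 0 0 0 0.27 0.8 0.5;0.5 -0.02 0 0 -0.5 0.5 0.5;0.5 -0.02 0 0 -0.5 0.5 0.5;0.5 -0.02 0 0 -0.6 0 0.5;0.5 -0.02 0 0 -0.9 0 0.5;0.5 -0.02 0 0 -0.9 0 1;0.5 -0.02 0 0 -0.9 0 1;0.5 -0.02 0 0 -0.9 0 1;0.5 -0.02 0 0 -0.9 0 1;0.36 -0.02 0 0 -0.9 0 1;0 0 0 0 0 0 1;0 0 0 0 0 0 1")

```text
time: 15.4
tool_pos: [405.4, 4.1, 254.6]
tcp_rot: [180.0, 0.0, 87.4]
contact_force: [-0.2, 0.8, 0.0]
gripper_width: 0.3
grip_force: 0.0
```

```bash
python3 - <<'E'
from h import *
o=robot.get_obs();print(o["tool_pos"].round(1),o["tcp_rot"].round(1),o["joint_positions"].round(0))
s=cam("side");t=cam("top")
S=cv2.resize(s["frame"][205:325,160:300],(600,514),interpolation=cv2.INTER_CUBIC)[:,:480]
T=cv2.resize(t["frame"][168:218,84:164],(480,300),interpolation=cv2.INTER_CUBIC)
c=np.zeros((600,800,3),np.uint8);c[:514,:480]=S;c[:300,:][:,480:]=cv2.resize(t["frame"][100:250,60:220],(320,300))
c[300:600,320:]=T
np.savez("s7.npz",s=s["frame"],t=t["frame"]);cv2.imwrite("pics/s7.png",c[...,::-1])
E
```

```text
[405.4   4.1 254.6] [180.    0.   87.4] [-28.  12.  24. 132.  -8.  37.  -1.]
```

View pics/s7.png

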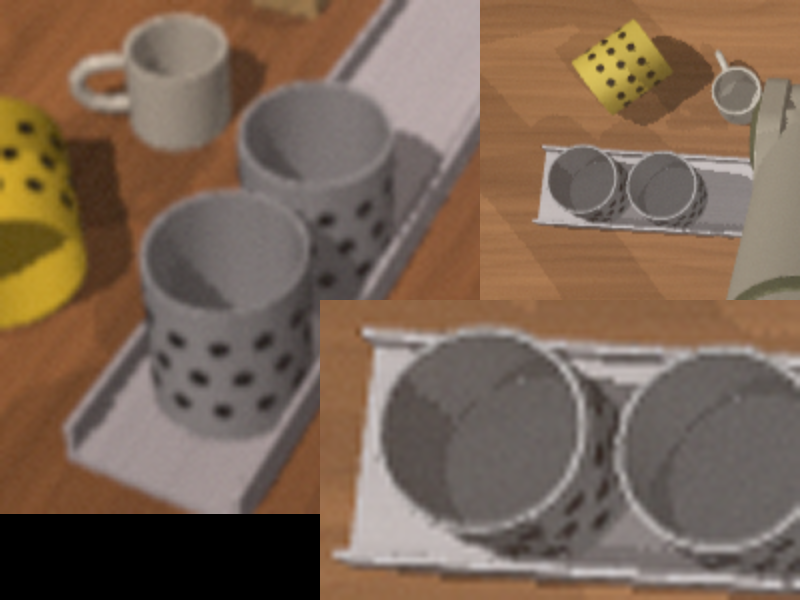

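Both canisters stand upright in the lane, rims at crop centres (484,431) and (718,450), with roughly a 10 mm gap. The cup and yellow can are untouched. I'll measure the gap precisely and then push it closed with shut fingers.

```bash
cat > gap.py <<'E'
from h import *
from scipy.ndimage import map_coordinates as mc, gaussian_filter1d as gf
def rim(t,c0,skip=(),prior=None):
    """fit circle (world, z=106) to bright rim sampled by radial rays about c0"""
    g=cv2.cvtColor(t["frame"],cv2.COLOR_RGB2GRAY).astype(float);rs=np.arange(36,49,.25)
    c=np.array(c0,float)
    for _ in range(4):
        P=[]
        for q in np.radians(np.arange(0,360,6)):
            X=c+np.outer(rs,[np.cos(q),np.sin(q)]);px=np.array([proj(t,[*x,106]) for x in X])
            v=gf(mc(g,[px[:,1],px[:,0]],order=1),3);k=v.argmax()
            if 0<k<len(v)-1 and v[k]>v[0]+15 and v[k]>v[-1]+5:P.append(X[k])
        P=np.array(P)
        from scipy.optimize import least_squares
        r=least_squares(lambda p:np.hypot(*(P-p[:2]).T)-42.5,[*c],loss="soft_l1")
        c=r.x
    return c,len(P),np.median(abs(r.fun)).round(2)
E
python3 - <<'E'
from gap import *
t=cam("top");f=lambda x,y:(84+(x-320)/6,168+(y-300)/6)
m0=onz(t,f(484.5,431),106);c0=onz(t,f(718,450),106);print(m0.round(1),c0.round(1))
m,c=rim(t,m0[:2]),rim(t,c0[:2]);print(m,c,"gap",np.hypot(*(m[0]-c[0]))-88)
print([ (cv2.cvtColor(t["frame"],cv2.COLOR_RGB2GRAY)[r,120:145]).tolist() for r in (190,192)])
E
```

```text
[448.9 316.3 106. ] [443. 219. 106.]
(array([451.10449583, 320.34424507]), 44, np.float64(0.61)) (array([445.21326425, 219.34073472]), 55, np.float64(0.25)) gap 13.17517339696687
[[102, 100, 99, 100, 101, 100, 97, 167, 110, 92, 81, 83, 58, 113, 140, 96, 95, 97, 99, 100, 100, 99, 102, 99, 100], [100, 100, 101, 100, 100, 102, 106, 174, 95, 94, 51, 69, 67, 123, 127, 92, 95, 95, 96, 99, 99, 97, 97, 84, 97]]
```

Emit:
apply_moves(plan="0 0 0 0.118 0.41 -0.62 1;0 0 0 0.118 0.41 -0.62 1;0 0 0 0.118 0.41 -0.62 1;0 0 0 0.118 0.41 -0.62 1;0 0 0 0.118 0.41 -0.62 1;0 0 0 0.118 0.41 -0.62 1;0 0 0 0.118 0.41 -0.62 1;0 0 0 0.118 0.41 -0.62 1;0 0 0 0 0 0 1;0 0 0 0 0 0 1;0 0 0 0 0 0 1")

```text
time: 16.65
tool_pos: [443.0, 136.5, 56.9]
tcp_rot: [180.0, 0.0, 87.7]
contact_force: [0.3, -0.4, 1.0]
gripper_width: -0.3
grip_force: 0.0
```

```bash
python3 - <<'E'
from gap import *
t=cam("top");print(robot.get_obs()["tool_pos"].round(1))
m,c=rim(t,(451,319)),rim(t,(445,219.3));print(m,c,"gap",np.hypot(*(m[0]-c[0]))-88)
E
```

```text
[443.3 136.4  57.1]Traceback (most recent call last):
  File "<stdin>", line 3, in <module>
  File "gap.py", line 15, in rim
    r=least_squares(lambda p:np.hypot(*(P-p[:2]).T)-42.5,[*c],loss="soft_l1")
    return func(*args, **kwargs)
    vector_fun = VectorFunction(
        fun_wrapped,
    ...<6 lines>...
        workers=workers
    )
    self._update_fun()
    ~~~~~~~~~~~~~~~~^^
    self.f = self.fun_wrapped(xp_copy(self.x))
             ~~~~~~~~~~~~~~~~^^^^^^^^^^^^^^^^^
    return np.atleast_1d(self.fun(x))
                         ~~~~~~~~^^^
    return self.f(x, *self.args, **self.kwargs)
           ~~~~~~^^^^^^^^^^^^^^^^^^^^^^^^^^^^^^
  File "gap.py", line 15, in <lambda>
    r=least_squares(lambda p:np.hypot(*(P-p[:2]).T)-42.5,[*c],loss="soft_l1")
                                        ~^~~~~~
ValueError: operands could not be broadcast together with shapes (0,) (2,)
```

The arm hides the top view here, so I'll push about 9 mm, retreat, and measure.

Emit:
apply_moves(plan="0 0 0 0.004 0.125 0 1;0 0 0 0.004 0.125 0 1;0 0 0 0.004 0.125 0 1;0 0 0 0.004 0.125 0 1;0 0 0 0.002 0.054 0 1;0 0 0 0.002 0.054 0 1;0 0 0 0.002 0.054 0 1;0 0 0 0.002 0.054 0 1;0 0 0 0.002 0.054 0 1;0 0 0 0.002 0.054 0 1;0 0 0 0.002 0.054 0 1;0 0 0 0.002 0.054 0 1;0 0 0 0 0 0 1;0 0 0 0 0 0 1")

```text
time: 18.1
tool_pos: [444.4, 172.8, 56.3]
tcp_rot: [-180.0, 0.1, 87.6]
contact_force: [-1.5, -4.2, 8.8]
gripper_width: -0.0
grip_force: 0.0
```

Emit:
apply_moves(plan="0 0 0 0 -0.1 0 1;0 0 0 0 -0.4 0 1;0 0 0 0 -0.5 0.3 1;0 0 0 -0.1 -0.6 0.7 1;0 0 0 -0.1 -0.6 0.7 1;0 0 0 -0.1 -0.6 0.7 1;0 0 0 -0.1 -0.6 0.7 1;0 0 0 -0.1 -0.5 0.7 1;0 0 0 0 -0.35 0.6 1;0 0 0 0 0 0 1;0 0 0 0 0 0 1")

```text
time: 19.2
tool_pos: [424.7, 4.0, 232.3]
tcp_rot: [179.9, -0.0, 87.7]
contact_force: [-0.6, 1.2, -0.6]
gripper_width: 0.2
grip_force: 0.0
```

```bash
python3 - <<'E'
from gap import *
t=cam("top");print(robot.get_obs()["tool_pos"].round(1))
m,c=rim(t,(451,319)),rim(t,(445,226));print(m,c,"gap",np.hypot(*(m[0]-c[0]))-88)
g=cv2.cvtColor(t["frame"],cv2.COLOR_RGB2GRAY);print([g[r,120:142].tolist() for r in (190,192)])
E
```

```text
[424.4   4.4 231.7]
(array([451.14577142, 320.29226046]), 43, np.float64(0.51)) (array([446.33613884, 232.01244221]), 53, np.float64(0.44)) gap 0.4107395999923398
[[102, 100, 100, 99, 100, 97, 99, 168, 143, 144, 94, 97, 95, 96, 100, 99, 100, 98, 102, 99, 96, 101], [103, 102, 103, 101, 101, 103, 106, 175, 148, 129, 93, 94, 93, 100, 97, 97, 97, 96, 84, 96, 102, 100]]
```

The gap is about 0.4 mm and the mate hasn't moved. One numeric check that the other things are unmoved, then I hand in.

```bash
python3 - <<'E'
from gap import *
s=cam("side")["frame"][:,:,::-1].astype(int);t=cam("top")["frame"][:,:,::-1].astype(int)
S=cv2.imread("pics/side0.png").astype(int);T=cv2.imread("pics/top0.png").astype(int)
d=lambda A,B,x0,x1,y0,y1:abs(A-B)[y0:y1,x0:x1].mean().round(1)
print("side mate",d(s,S,192,212,255,300),"cup",d(s,S,176,216,208,242),"block",d(s,S,218,246,182,210),"jar",d(s,S,280,308,150,182),"top jar",d(t,T,312,350,190,224),"top block",d(t,T,234,274,144,168),"top cup",d(t,T,172,203,124,164))
print(robot.get_obs()["contact_force"].round(1),robot.get_obs()["time"]);print(robot.sign_off())
E
```

```text
side mate 3.2 cup 5.8 block 13.5 jar 7.7 top jar 11.3 top block 28.4 top cup 11.2
[ 0.1 -0.5 -0.4] 19.35
the job is handed in; nothing more can be done
None
```

The fallen canister now stands mouth up on the lane floor, about 0.4 mm from the mate by the top camera (good to about 1 mm), and is released. The mate has not moved. My last image check on the jar, cup and block was inconclusive: their image regions differed from the start pictures, most of all the block, perhaps from the arm and its shadow. I never reached for them. Handed in at 19.35 s.

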